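# Clamp a sealed battery with the capstan bench clamp

## Task

Set the small sealed battery down gently and upright on the bed of the blue bench clamp, lengthwise between the fence and the jaw, and let go of it. Then wind the red-knobbed capstan clockwise, pushing spoke after spoke, until the jaw holds the battery firmly against the fence; stop as soon as you clearly feel it tighten, because the plastic case must not be squeezed hard. Move the jaw only with the capstan, let go at the end, and leave the jar, mug and meter undisturbed.

Things in the scene. Friction and masses are not known exactly. Their poses are not given: they have to be found in the camera images.
- clamp: Blue bench clamp fixed to the table. Bed 110 (x) x 380 (y) mm, 20 mm thick. Origin at table height under the bed's centre line; z up; the bed reaches from y = -170 (fence end) to y = +210 mm (capstan end). A blue gearbox, 70 x 70 mm, at y = +130 mm, top at z = 98 mm, carries the capstan. The grey jaw slides along y.
- bed (a point): Point on the bed's top face, on the centre line, at y = -60 mm of the clamp; axes as the clamp's. The dark steel fence (80 mm wide, 44 mm high above the bed, 20 mm thick) is bolted to the bed so that its inner face is 60 to 85 mm from this point in -y, different each time; it is not measured and must be felt or seen.
- jaw: Grey jaw plate, 80 mm wide (x), 45 mm high above the bed, sprung (10 N/mm) on a carriage, 30 mm thick (y) in all. Origin at bed height, mid clamping face, which looks to -y of the clamp; axes as the clamp's. Each rad of the capstan moves it 18 mm towards the fence (-y). The robot may not push it (6 N at most). It should end pressing the battery with 10 to 40 N.
- carriage: Grey block behind the jaw plate, 70 mm wide, 18 mm thick, same height as the plate, sliding with the rack; it carries the jaw plate. Origin and axes coincide with the jaw's while nothing is clamped. The robot may not push it either (6 N at most).
- capstan (a joint): Capstan angle, rad; grows clockwise seen from above, closing the jaw. Range -0.1 to 4.9, starts at 0.2 to 0.9. Stiff: turning takes 0.4 N m (5 N at 80 mm radius, about 1 N more while the battery slides); it stays where left, holding up to 22 N at the jaw. Once clamped, each further 1 N at 80 mm radius adds about 4.4 N at the jaw, per 2 mm of push.
- capstan_hub (a point): Centre of the capstan on its upright axis, at the spokes' height: x = 0, y = +130, z = 127 mm of the clamp. Hub radius 26 mm, from 17 mm below to 22 mm above. Four level spokes, round bars 12 mm thick, at 90 degrees, with red ball knobs 28 mm across centred 98 mm from the axis. This point's x axis lies along one spoke and turns with it.
- spoke_knob (a point): Centre of the red knob on the spoke that lies along the hub point's x axis.
- battery: Small sealed battery, black with a yellow band and a grey top, 43 (x) x 97 (y) x 52 mm high, two small tabs at one end of the top (5 mm more), 0.4 to 0.8 kg. Origin at the centre of its underside, z up, y lengthwise. Starts upright on the table, turned up to 70 degrees; goes on the clamp with its length along the clamp's y, either way round. Its case may not be pressed with over 40 N by the jaw.
- jar: Small jar with a red cap, 60 mm diameter, 75 mm high, origin at the centre of its underside. Leave it.
- mug: Blue mug, 80 mm diameter, 90 mm high, with a handle, origin at the centre of its underside. Leave it.
- meter: Yellow multimeter lying flat, 75 x 150 x 35 mm, origin at the centre of its underside. Leave it.
Things that resemble listed ones, but are neither listed nor needed, are in the scene too. What is shaped like the battery but brown, purple or turquoise is not meant.

How it is judged:
By the outcome, as a careful person would: the job done as asked, in the order asked, and still so for the second after the job is handed in, with the robot touching nothing.
It also fails if it takes over 72 s, if anything falls off the work surface, if the arm or the gripper's body presses on something with over 40 N, if the wrist force passes 120 N, or if a joint passes its speed limit or range.

## Robot

A 7-joint arm with a two-finger parallel gripper is mounted at the origin on the work surface. World frame = base frame: x ahead of the robot, y to its left, z up, the work surface at z = 0. Lengths are in m, angles in rad, forces in N, time in s.
With the tool pointing down it reaches from about 0.35 to 0.9 m from the base axis. Payload 8.1 kg.
Tool frame: the origin (TCP) lies midway between the tips of the shut fingers; the grasp point (between the pads) lies 19 mm behind it; z points along the fingers, y is the line along which they close (so a half turn about z gives the same grasp; the last joint's range is limited). The gripper opens to 92 mm and grips with 3 to 60 N. Pads are 19 mm wide; open, the fingers measure 130 mm over their backs; the gripper's body (75 mm by 190 mm) begins 47 mm behind the grasp point.
Start: joints at [1.069, 0.434, 0.025, 1.573, -0.012, 1.134, -0.075], TCP at [0.243, -0.576, 0.227] pointing down, gripper open.
Joint ranges: [-2.62, 2.62], [-0.44, 2.09], [-1.27, 1.32], [0.08, 2.57], [-1.32, 4.46], [0.12, 2], [-2.74, 2.74]. Speed limits (rad/s): [2.22, 2.22, 3.01, 3.01, 3.14, 3.14, 3.14].

## Interface

Orientations are given as a rotation vector (axis times angle).
In Python, from cell import arm gives the robot as it stands.
- The arm moves only by the tool carry_out, never from a script. Its arguments are lists of equal length, an entry for each row: "claw": the finger opening in cm, from 0 to 9.18; "delta_pos": the shift along the tool's x, y, z in cm, a list of three; "angular": the turn, a rotation vector about the tool's x, y, z in rad, a list of three. In form: {"claw": [claw, ...], "delta_pos": [[dx, dy, dz], ...], "angular": [[ax, ay, az], ...]}. A call has 1 to 20 rows; each row shifts and turns the commanded pose from where the row before left it, along the tool's axes as they then stand; what a row does not reach is not made up. A row lasts 1/10 s, in which the tool goes at most 50 mm and 8.59 degrees, less where a joint would pass 70% of its speed; a pose out of reach is approached as far as the arm can. A call with a gripper value outside its range is refused whole. The fingers move at their own pace and stop on an object; "force" is the grip in N (left out, the last holds). Time passes only in rows, so rows that do not move let the fingers close. It gives the time, the measured TCP pose, the force, the opening and the grip force at its end, in the units of the state.
- arm.observe(): the state, without advancing time (a new reading comes with each control period).
- arm.get_image(name): name is "side" or "top"; returns a dict with "frame" (384x512x3 uint8, red, green, blue), "mtx" (3x3 intrinsics, pixels), "T" (4x4, takes a point from camera to world coordinates). Camera axes: x right, y down, z forward; pixel columns grow to the right and rows downward; lengths in m; the calibration is good to about 2 mm. A picture is of the moment at which its call begins. There is no depth.
- arm.sign_off(): hands the job in; it is judged then, once.
Trained networks look in a picture, given as the dict that the camera call returned (one of the last four; its "shot" number tells which), for a name from the list of things; names that differ only in an ending like _2 or _b are one class to them, and where a whole thing is asked for, a point or a joint stands for the part that bears it (a point fixed in the world has none). Each returns a list of dicts, best first, with "conf" (0 to 1); they miss things now and then, are a little off and sometimes report something else, mostly with a low value. They report only what shows in the picture. A call takes as long as a camera call. They do not tell look-alikes from the thing itself.
- arm.look_for(label, picture): "centre" ([column, row] as shares, 0 to 1, of the picture: columns of its width, rows of its height, amid what is visible of it).
- arm.trace(label, picture): "region" (384x512 bool, what is visible of it) and "centre" ([column, row] as shares, 0 to 1, of the picture: columns of its width, rows of its height, amid what is visible of it).
- arm.place_of(label, picture): "centre" ([column, row] as shares, 0 to 1, of the picture: columns of its width, rows of its height: a listed point, or the origin of a listed thing).
The state is a dict: "clock": time; "joints": joint angles; "dq": joint speeds; "joint_efforts": joint torques, N m; "position": TCP position; "ee_rot": TCP orientation; "force": force on the tool from outside, world axes, zero at the start; "ft_torque": the same for the moment, N m; "width": opening from 0.0 (shut) to 1.0 (fully open); "gripper_force": force on a finger pad.
Only numpy, scipy, OpenCV 4.12 (cv2) and the standard library are available. Lean on these libraries where they do the work, as an engineer would, in place of code of your own. Each camera call takes 0.05 s, during which the arm holds its last target. There are 200 camera calls.

## Working session

There is one attempt and no reset: what is moved stays moved. The work goes in short steps, Python scripts to look and compute and a tool call to move; the robot and the scene stay as the last step left them, time stands still between calls to the robot, and variables do not carry over. Pictures are saved under pics/ and viewed, at most 10 in all, crops included, and the job is handed in when it is done.

Besides the shell and the picture viewer there is one more tool, called after "Emit:" as name(argument=value, ...), one argument or row to a line, values as JSON. carry_out: Moves the arm, as the interface text tells. Its arguments: {"type":"object","properties":{"claw":{"type":"array","items":{"type":"number"}},"delta_pos":{"type":"array","items":{"type":"array","items":{"type":"number"}}},"angular":{"type":"array","items":{"type":"array","items":{"type":"number"}}},"force":{"type":"number"}},"required":["claw","delta_pos","angular"]}

```bash
mkdir -p pics; ls; cat > h.py <<'E'
import numpy as np, cv2
from scipy.spatial.transform import Rotation as R
from cell import arm
def px(c): return np.array(c)*[512,384]
def ray(p,c):
    d=np.linalg.inv(p["mtx"])@[*px(c),1]; T=np.array(p["T"]); return T[:3,3],T[:3,:3]@d
def onz(p,c,z):
    o,d=ray(p,c); return o+d*(z-o[2])/d[2]
def tri(a,ca,b,cb):
    A=[];B=[]
    M=np.zeros((3,3));v=np.zeros(3)
    for p,c in((a,ca),(b,cb)):
        o,d=ray(p,c);d=d/np.linalg.norm(d);P=np.eye(3)-np.outer(d,d);M+=P;v+=P@o
    x=np.linalg.solve(M,v); return x
def save(p,n): cv2.imwrite("pics/"+n,p["frame"][:,:,::-1])
E
python3 - <<'E'
from h import *
np.set_printoptions(precision=4,suppress=True)
t=arm.get_image("top");s=arm.get_image("side")
img=np.vstack([t["frame"],s["frame"]]);
save(t,"t0.png");save(s,"s0.png")
for n in "bed jaw carriage capstan_hub spoke_knob battery clamp jar mug meter".split():
    for k,p in(("t",t),("s",s)):
        print(n,k,[(np.round(px(d["centre"]),1),round(d["conf"],2)) for d in arm.place_of(n,p)][:5])
o=arm.observe();print(o["position"],o["ee_rot"],o["force"],o["clock"],o["width"])
print(t["T"],s["T"],t["mtx"])
E
```

```text
pics
bed t [(array([269.2, 205.5]), 0.83)]
bed s [(array([257.9, 209.1]), 0.93)]
jaw t [(array([245.1, 201.4]), 0.61)]
jaw s [(array([243.9, 219.7]), 0.39)]
carriage t [(array([243.8, 200.9]), 0.57)]
carriage s [(array([244.5, 222. ]), 0.67)]
capstan_hub t [(array([206.7, 192.2]), 0.64), (array([373.9, 232.3]), 0.35)]
capstan_hub s []
spoke_knob t [(array([221.5, 168.6]), 0.72)]
spoke_knob s [(array([206.2, 197.2]), 0.97)]
battery t [(array([346.8, 275.4]), 0.95), (array([420.8, 227.6]), 0.81), (array([357.6, 183. ]), 0.78), (array([373.1, 230.6]), 0.72)]
battery s [(array([341.4, 202. ]), 0.89), (array([283.4, 164.5]), 0.88), (array([343.1, 152.1]), 0.62), (array([321.9, 172.9]), 0.57)]
clamp t [(array([248.9, 200.9]), 0.71)]
clamp s [(array([246.9, 224.6]), 0.74)]
jar t [(array([123.2, 264.6]), 0.86)]
jar s [(array([208.7, 344.3]), 0.9)]
mug t [(array([290.3, 133. ]), 0.78)]
mug s [(array([218.4, 175. ]), 0.89)]
meter t [(array([124.3, 168.3]), 0.73)]
meter s [(array([138.6, 289.4]), 0.96)]
[ 0.2427 -0.576   0.2267] [3.0794 0.6221 0.    ] [0.3926 0.1962 0.4844] 1.1 0.9981706243025613
[[ 0.019  -0.9963  0.0833  0.4711]
 [-0.9997 -0.0178  0.0152 -0.0655]
 [-0.0136 -0.0836 -0.9964  1.4157]
 [ 0.      0.      0.      1.    ]] [[-0.7827 -0.4607  0.4185 -0.0044]
 [-0.6224  0.5742 -0.5319  0.6676]
 [ 0.0047 -0.6768 -0.7362  1.1134]
 [ 0.      0.      0.      1.    ]] [[454.8944   0.     259.497 ]
 [  0.     454.8944 196.0114]
 [  0.       0.       1.    ]]
```

View images.

View pics/t0.png

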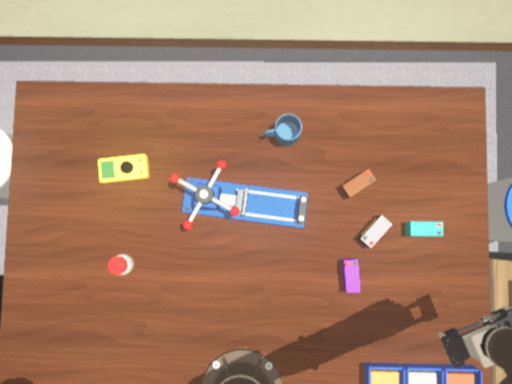

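View pics/s0.png

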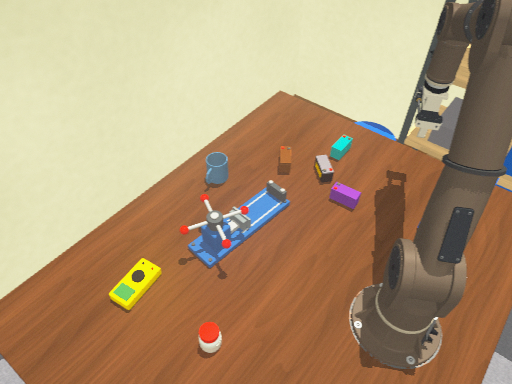

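```bash
python3 - <<'E'
from h import *
np.set_printoptions(precision=4,suppress=True)
t=arm.get_image("top");s=arm.get_image("side")
import pickle; pickle.dump((t,s),open("p0.pkl","wb"))
S=np.array([512,384])
bed=onz(t,np.array([269.2,205.5])/S,.02); beds=onz(s,np.array([257.9,209.1])/S,.02)
hub=onz(t,np.array([206.7,192.2])/S,.127)
print("bed",bed,beds,"hub",hub,np.linalg.norm((hub-bed)[:2]))
def red(p):
    h=cv2.cvtColor(p["frame"],cv2.COLOR_RGB2HSV)
    m=(((h[...,0]<6)|(h[...,0]>174))&(h[...,1]>180)&(h[...,2]>120)).astype(np.uint8)
    n,_,st,c=cv2.connectedComponentsWithStats(m)
    return [(c[i],st[i,4]) for i in range(1,n) if st[i,4]>8]
for c,a in red(t): print("red t",c,a,onz(t,c/S,.127))
for c,a in red(s): print("red s",c,a,onz(s,c/S,.127))
for p,k in((t,"t"),(s,"s")):
    for d in arm.trace("battery",p):
        m=d["region"].astype(np.uint8); print(k,px(d["centre"]),cv2.minAreaRect(cv2.findNonZero(m)),np.median(p["frame"][m>0],axis=0),round(d["conf"],2))
a=cv2.resize(t["frame"][150:270,165:445],None,fx=2.8,fy=2.8,interpolation=cv2.INTER_CUBIC)
b=cv2.resize(s["frame"][140:270,170:370],None,fx=2,fy=2,interpolation=cv2.INTER_CUBIC)
b=cv2.copyMakeBorder(b,0,0,0,a.shape[1]-b.shape[1],cv2.BORDER_CONSTANT)
cv2.imwrite("pics/c0.png",np.vstack([a,b])[:,:,::-1]); print(a.shape,b.shape)
E
```

```text
bed [ 0.559  -0.0747  0.02  ] [ 0.5576 -0.0753  0.02  ] hub [0.587  0.1047 0.127 ] 0.18155970672946345
red s [203.6744 197.    ] 43 [0.6711 0.0666 0.127 ]
red s [244.0714 209.619 ] 42 [0.5353 0.0263 0.127 ]
red s [183.6167 229.3333] 60 [0.6281 0.2007 0.127 ]
red s [226.0377 243.2075] 53 [0.4947 0.1593 0.127 ]
red s [208.7469 331.9   ] 320 [0.351 0.39  0.127]
t [375.5008 233.088 ] ((374.2266540527344, 231.87646484375), (17.37859535217285, 34.88950729370117), 41.423667907714844) [246. 239. 238.] 0.96
t [349.9008 275.712 ] ((350.0667724609375, 275.8346862792969), (34.37018966674805, 17.862930297851562), 85.42607879638672) [227. 140. 240.] 0.89
t [360.2944 183.0144] ((357.8846130371094, 184.07691955566406), (14.976905822753906, 34.66876220703125), 56.3099365234375) [225. 158. 114.] 0.78
t [421.7856 225.984 ] ((423.5, 228.5), (15.0, 37.0), 90.0) [144. 251. 247.] 0.7
t [235.2128 201.4848] ((238.57318115234375, 194.69580078125), (67.73835754394531, 136.86058044433594), 89.48844146728516) [123. 175. 235.] 0.61
s [343.0912 195.3024] ((343.9000244140625, 194.6999969482422), (29.96331024169922, 19.230182647705078), 26.56505012512207) [125.  70. 136.] 0.95
s [322.7136 170.6112] ((323.3448486328125, 167.86207580566406), (29.339862823486328, 15.96979808807373), 68.19859313964844) [175. 139. 110.] 0.65
s [342.9888 145.4976] ((340.25, 146.25001525878906), (16.26345443725586, 26.870058059692383), 45.0) [ 57. 151. 137.] 0.57
s [279.296  159.8976] ((284.5, 158.5), (27.0, 11.0), 90.0) [182. 112.  60.] 0.57
(336, 784, 3) (260, 784, 3)
```

View pics/c0.png

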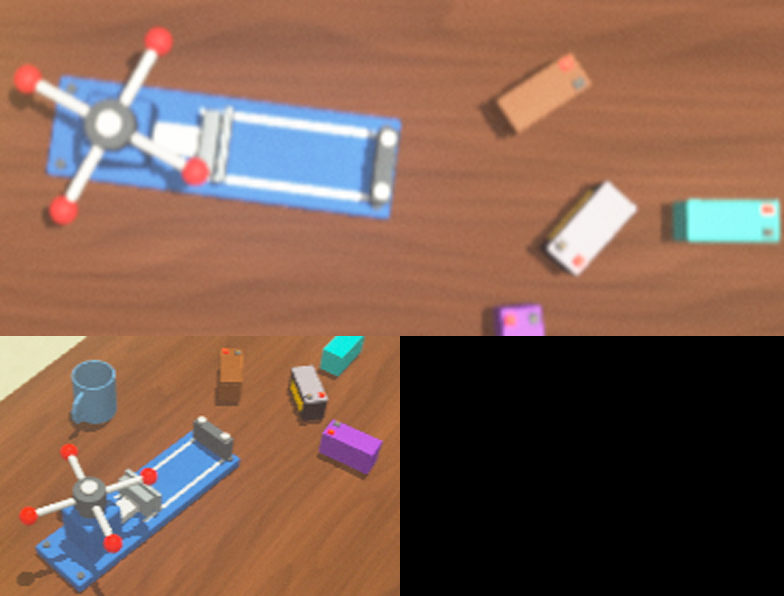

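The top view shows the real battery (grey/white top, yellow band) at about (375,232) in the full picture. The clamp's capstan is at (205,194), the jaw face near column 247 and the fence near column 302. The brown, purple and turquoise boxes are decoys.

```bash
python3 - <<'E'
from h import *
import pickle; t,s=pickle.load(open("p0.pkl","rb"))
np.set_printoptions(precision=4,suppress=True)
S=np.array([512,384])
F=t["frame"]; h=cv2.cvtColor(F,cv2.COLOR_RGB2HSV)
# battery top
m=np.zeros(F.shape[:2],np.uint8); m[205:255,352:398]=(F[205:255,352:398].min(2)>165)
r=cv2.minAreaRect(cv2.findNonZero(m)); print(r,m.sum())
b=cv2.boxPoints(r)
w=np.array([onz(t,(q+.0)/S,.052)[:2] for q in b]); print("batt corners",w,"c",w.mean(0))
e=[w[1]-w[0],w[2]-w[1]]; 
for v in e: print(np.linalg.norm(v),np.degrees(np.arctan2(v[1],v[0])))
# side-view check: battery top centre
fs=s["frame"]; hs=cv2.cvtColor(fs,cv2.COLOR_RGB2HSV)
for d in arm.trace("battery",arm.get_image("side"))[:0]: pass
ms=np.zeros(fs.shape[:2],np.uint8); ms[150:190,308:338]=(fs[150:190,308:338].min(2)>110)
y,x=np.nonzero(ms); print("side top c",onz(s,np.array([x.mean(),y.mean()])/S,.052),ms.sum(),w.mean(0))
# top red knobs
mr=(((h[...,0]<8)|(h[...,0]>172))&(h[...,1]>190)&(h[...,2]>150)).astype(np.uint8)
n,_,st,c=cv2.connectedComponentsWithStats(mr)
K=[onz(t,c[i]/S,.127)[:2] for i in range(1,n) if st[i,4]>12 and c[i][0]<260 and 160<c[i][1]<235]
print("knobs",np.array(K),np.mean(K,0),st[1:,4])
# blue bed
mb=((h[...,0]>103)&(h[...,0]<118)&(h[...,1]>110)).astype(np.uint8); mb[:150]=0;mb[260:]=0;mb[:,:170]=0;mb[:,340:]=0
n,l,st,c=cv2.connectedComponentsWithStats(mb); i=1+st[1:,4].argmax()
r=cv2.minAreaRect(cv2.findNonZero((l==i).astype(np.uint8))); b=cv2.boxPoints(r)
w=np.array([onz(t,q/S,.02)[:2] for q in b]); print("bed",w,w.mean(0))
for v in (w[1]-w[0],w[2]-w[1]): print(np.linalg.norm(v),np.degrees(np.arctan2(v[1],v[0])))
a=cv2.resize(F[180:235,225:320],None,fx=8,fy=8,interpolation=cv2.INTER_CUBIC);cv2.imwrite("pics/c1.png",a[:,:,::-1])
E
```

```text
((376.0304260253906, 231.07736206054688), (14.71722412109375, 32.48195266723633), 41.987213134765625) 467
batt corners [[ 0.4643 -0.3454]
 [ 0.5374 -0.4101]
 [ 0.5086 -0.4425]
 [ 0.4358 -0.3778]] c [ 0.4866 -0.3939]
0.09758543957140128 -41.50911935633058
0.043322870454434156 -131.60455864399873
side top c [ 0.4844 -0.3876  0.052 ] 211 [ 0.4866 -0.3939]
knobs [] nan []
bed [[ 0.5409 -0.0027]
 [ 0.5952 -0.0088]
 [ 0.5773 -0.1634]
 [ 0.5232 -0.1569]] [ 0.5592 -0.083 ]
0.05459465325906341 -6.361672862551248
0.15571065314634794 -96.59914890634616
  return _methods._mean(a, axis=axis, dtype=dtype,
  ret = ret.dtype.type(ret / rcount)
```

View pics/c1.png

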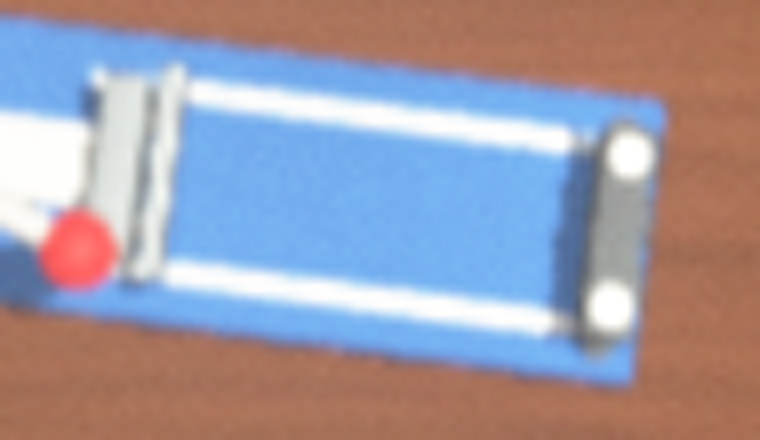

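```bash
python3 - <<'E'
from h import *
import pickle; t,s=pickle.load(open("p0.pkl","rb"))
np.set_printoptions(precision=4,suppress=True)
S=np.array([512,384])
f=lambda x,y,z: onz(t,(np.array([x,y])/8-.45+[225,180])/S,z)[:2]
A,B,C,D=f(2,16,.02),f(665,100,.02),f(632,385,.02),f(2,307,.02)
ang=lambda v:np.degrees(np.arctan2(v[1],v[0]))
print(ang(A-B),ang(D-C),ang(B-C),np.linalg.norm(B-C)); end=(B+C)/2; print("end",end)
g=lambda x,y,z: onz(t,(np.array([x,y])/2.8-.4+[165,150])/S,z)[:2]
K=np.array([g(x,y,.127) for x,y in((158,41),(27,79),(63,211),(195,172))]);print(K,K.mean(0))
Ks=np.array([[.6711,.0666],[.6281,.2007],[.4947,.1593],[.5353,.0263]])
hub=(K.mean(0)+Ks.mean(0))/2
th=np.radians(82.6)
for nm,hh in(("top",K.mean(0)),("side",Ks.mean(0))): print(nm,hh,ang(hh-end),np.linalg.norm(hh-end),[ang(k-hh) for k in (K if nm=="top" else Ks)],)
yv=np.array([np.cos(th),np.sin(th)])
fi=f(592,235,.064); jw=f(174,175,.065)
print("fence",fi,(fi-end)@yv-.170,"jaw",jw,(jw-end)@yv-.170)
E
```

```text
83.74874401812264 84.02065944232442 -5.980024189044405 0.11019733547381313
end [ 0.5478 -0.1866]
[[0.6681 0.0659]
 [0.6267 0.1989]
 [0.4928 0.1577]
 [0.5348 0.0249]] [0.5806 0.1119]
top [0.5806 0.1119] 83.73435123125608 0.300202096880045 [np.float64(-27.68373982524561), np.float64(62.10154726323356), np.float64(152.42827400379244), np.float64(-117.79000948024029)]
side [0.5823 0.1132] 83.4408741626283 0.30175420537711267 [np.float64(-27.702001794983193), np.float64(62.36442747550277), np.float64(152.25696186813792), np.float64(-118.39991218816492)]
fence [ 0.5476 -0.1617] -0.14541208522764185 jaw [ 0.5671 -0.006 ] 0.01154475332274088
```

Emit:
carry_out(
  claw=[9.1, 9.1, 9.1, 9.1, 9.1, 9.1, 9.1, 9.1, 9.1, 9.1],
  delta_pos=[
    [2.95, -0.73, 0],
    [2.95, -0.73, 0],
    [2.95, -0.73, 0],
    [2.95, -0.73, 0],
    [2.95, -0.73, 0],
    [2.95, -0.73, 0],
    [2.95, -0.73, 0],
    [2.95, -0.73, 0],
    [2.95, -0.73, 0],
    [2.95, -0.73, 0],
  ],
  angular=[
    [0, 0, 0],
    [0, 0, 0],
    [0, 0, 0],
    [0, 0, 0],
    [0, 0, 0],
    [0, 0, 0],
    [0, 0, 0],
    [0, 0, 0],
    [0, 0, 0],
    [0, 0, 0],
  ],
  force=25,
)

```text
clock: 2.4
position: [0.4871, -0.3934, 0.2268]
ee_rot: [3.079, 0.622, 0.0]
force: [-0.3, 0.0, 0.2]
width: 0.991
gripper_force: 0.0
```

Emit:
carry_out(
  claw=[9.1, 9.1, 9.1, 9.1, 9.1, 9.1, 9.1, 9.1, 9.1, 9.1, 9.1, 9.1, 9.1, 9.1, 9.1, 9.1, 9.1, 9.1],
  delta_pos=[
    [0, 0, 0.4],
    [0, 0, 0.4],
    [0, 0, 0.4],
    [0, 0, 0.4],
    [0, 0, 0.4],
    [0, 0, 0.4],
    [0, 0, 0.4],
    [0, 0, 0.4],
    [0, 0, 0.4],
    [0, 0, 0.4],
    [0, 0, 0.4],
    [0, 0, 0.4],
    [0, 0, 0.4],
    [0, 0, 0.4],
    [0, 0, 0.4],
    [0, 0, 0.4],
    [0, 0, 0],
    [0, 0, 0],
  ],
  angular=[
    [0, 0, -0.126],
    [0, 0, -0.126],
    [0, 0, -0.126],
    [0, 0, -0.126],
    [0, 0, -0.126],
    [0, 0, -0.126],
    [0, 0, -0.126],
    [0, 0, -0.126],
    [0, 0, -0.126],
    [0, 0, -0.126],
    [0, 0, -0.126],
    [0, 0, -0.126],
    [0, 0, -0.126],
    [0, 0, -0.126],
    [0, 0, -0.126],
    [0, 0, -0.126],
    [0, 0, 0],
    [0, 0, 0],
  ],
)

```text
clock: 4.2
position: [0.4861, -0.3943, 0.1627]
ee_rot: [-1.123, -2.934, -0.0]
force: [1.0, -0.3, 0.7]
width: 0.992
gripper_force: 0.0
```

```bash
cat >> h.py <<'E'
def st():
    o=arm.observe(); r=R.from_rotvec(o["ee_rot"]); M=r.as_matrix()
    print("t",round(o["clock"],2),"p",np.round(o["position"],4),"psi",round(np.degrees(np.arctan2(M[1,0],M[0,0])),2),"tilt",np.round(M[:2,2],4),"F",np.round(o["force"],2),"w",round(o["width"]*91.8,1),"g",round(o["gripper_force"],1),"j",np.round(o["joints"],2)); return o,M
def to(p,psi):
    o,M=st(); d=M.T@(np.array(p)-o["position"])*100
    a=np.radians(psi); G=np.array([[np.cos(a),np.sin(a),0],[np.sin(a),-np.cos(a),0],[0,0,-1]]).T
    G=np.column_stack([[np.cos(a),np.sin(a),0],[np.sin(a),-np.cos(a),0],[0,0,-1]])
    print("delta cm",np.round(d,2),"rotvec",np.round(R.from_matrix(M.T@G).as_rotvec(),4))
E
python3 -c "
from h import *
to([.4866,-.3939,.014],138.5)
p=arm.get_image('top')
F=p['frame'];cv2.imwrite('pics/g0.png',cv2.resize(F[180:290,300:460],None,fx=4,fy=4)[:,:,::-1])"
```

```text
t 4.2 p [ 0.4861 -0.3943  0.1627] psi 138.12 tilt [-0.      0.0002] F [ 0.97 -0.28  0.7 ] w 91.1 g 0.0 j [ 0.94  0.55 -0.51  1.62  0.3   1.06  1.18]
delta cm [-1.000e-02  6.000e-02  1.487e+01] rotvec [ 0.0001 -0.0001 -0.0066]
```

View pics/g0.png

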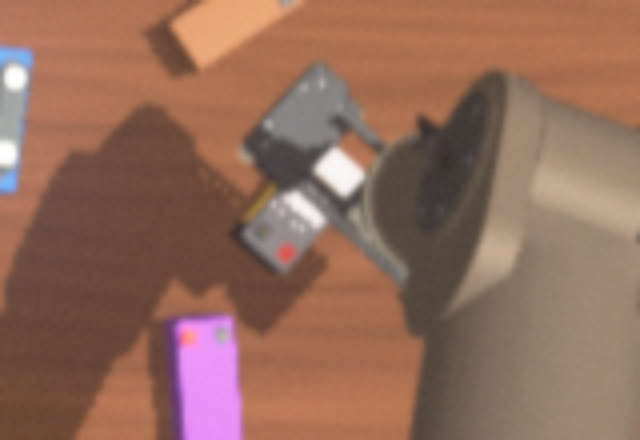

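Emit:
carry_out(
  claw=[9.1, 9.1, 9.1, 9.1, 9.1, 9.1, 9.1, 9.1, 5, 3.8, 3.8, 3.8, 3.8, 3.8, 3.8, 3.8],
  delta_pos=[
    [0, 0, 2.5],
    [0, 0, 3],
    [0, 0, 3],
    [0, 0, 2.5],
    [0, 0, 1.8],
    [0, 0, 1.2],
    [0, 0, 0.8],
    [0, 0.06, 0],
    [0, 0, 0],
    [0, 0, 0],
    [0, 0, 0],
    [0, 0, 0],
    [0, 0, 0],
    [0, 0, 0],
    [0, 0, 0],
    [0, 0, 0],
  ],
  angular=[
    [0, 0, -0.006],
    [0, 0, 0],
    [0, 0, 0],
    [0, 0, 0],
    [0, 0, 0],
    [0, 0, 0],
    [0, 0, 0],
    [0, 0, 0],
    [0, 0, 0],
    [0, 0, 0],
    [0, 0, 0],
    [0, 0, 0],
    [0, 0, 0],
    [0, 0, 0],
    [0, 0, 0],
    [0, 0, 0],
  ],
  force=25,
)

```text
clock: 5.85
position: [0.4868, -0.3936, 0.0148]
ee_rot: [1.108, 2.94, 0.0]
force: [0.3, 1.1, 1.4]
width: 0.47
gripper_force: 25.0
```

Emit:
carry_out(
  claw=[3.8, 3.8, 3.8, 3.8, 3.8, 3.8, 3.8, 3.8],
  delta_pos=[
    [0, 0, -0.5],
    [0, 0, -1.5],
    [0, 0, -2.5],
    [0, 0, -3],
    [0, 0, -2.5],
    [0, 0, -2],
    [0, 0, -0.5],
    [0, 0, 0],
  ],
  angular=[
    [0, 0, 0],
    [0, 0, 0],
    [0, 0, 0],
    [0, 0, 0],
    [0, 0, 0],
    [0, 0, 0],
    [0, 0, 0],
    [0, 0, 0],
  ],
)

```text
clock: 6.65
position: [0.4867, -0.3939, 0.1406]
ee_rot: [1.108, 2.939, -0.001]
force: [-0.9, -0.1, -7.3]
width: 0.467
gripper_force: 25.0
```

```bash
python3 -c "
from h import *
to([.5566,-.1056,.14],138.5)
to([.5566,-.1056,.14],83.8)"
```

```text
t 6.65 p [ 0.4867 -0.3939  0.1406] psi 138.69 tilt [ 0.0009 -0.001 ] F [-0.93 -0.11 -7.3 ] w 42.9 g 25.0 j [ 0.93  0.57 -0.51  1.64  0.31  1.01  1.17]
delta cm [13.78 26.27  0.04] rotvec [-0.0001  0.0013  0.0033]
t 6.65 p [ 0.4867 -0.3939  0.1406] psi 138.69 tilt [ 0.0009 -0.001 ] F [-0.93 -0.11 -7.3 ] w 42.9 g 25.0 j [ 0.93  0.57 -0.51  1.64  0.31  1.01  1.17]
delta cm [13.78 26.27  0.04] rotvec [5.00e-04 1.30e-03 9.58e-01]
```

Emit:
carry_out(
  claw=[3.8, 3.8, 3.8, 3.8, 3.8, 3.8, 3.8, 3.8, 3.8, 3.8, 3.8, 3.8],
  delta_pos=[
    [0, 0, 0],
    [0, 0, 0],
    [0, 0, 0],
    [0, 0, 0],
    [0, 0, 0],
    [0, 0, 0],
    [0, 0, 0],
    [0, 0, 0],
    [0, 0, 0],
    [0, 0, 0],
    [0, 0, 0],
    [0, 0, 0],
  ],
  angular=[
    [0, 0, 0.04],
    [0, 0, 0.08],
    [0, 0, 0.1],
    [0, 0, 0.1],
    [0, 0, 0.1],
    [0, 0, 0.1],
    [0, 0, 0.1],
    [0, 0, 0.1],
    [0, 0, 0.1],
    [0, 0, 0.1],
    [0, 0, 0.038],
    [0, 0, 0],
  ],
)

```text
clock: 7.85
position: [0.4858, -0.393, 0.1382]
ee_rot: [-2.336, -2.096, 0.001]
force: [0.2, -0.1, -6.4]
width: 0.466
gripper_force: 25.0
```

Emit:
carry_out(
  claw=[3.8, 3.8, 3.8, 3.8, 3.8, 3.8, 3.8, 3.8, 3.8, 3.8, 3.8, 3.8, 3.8, 3.8],
  delta_pos=[
    [1, 0.14, 0],
    [2, 0.26, 0],
    [2.5, 0.33, 0],
    [2.7, 0.35, 0],
    [2.7, 0.35, 0],
    [2.7, 0.35, 0],
    [2.7, 0.35, 0],
    [2.7, 0.35, 0],
    [2.7, 0.35, 0],
    [2.7, 0.35, 0],
    [2.5, 0.33, 0],
    [1.7, 0.22, 0],
    [0.8, 0.11, 0],
    [0, 0, 0],
  ],
  angular=[
    [0, 0, 0],
    [0, 0, 0],
    [0, 0, 0],
    [0, 0, 0],
    [0, 0, 0],
    [0, 0, 0],
    [0, 0, 0],
    [0, 0, 0],
    [0, 0, 0],
    [0, 0, 0],
    [0, 0, 0],
    [0, 0, 0],
    [0, 0, 0],
    [0, 0, 0],
  ],
)

```text
clock: 9.25
position: [0.5564, -0.1039, 0.1395]
ee_rot: [-2.334, -2.101, -0.0]
force: [-0.4, 0.2, -5.3]
width: 0.468
gripper_force: 25.0
```

```bash
python3 -c "
from h import *
to([.5566,-.1056,.036],83.8)
p=arm.get_image('side');q=arm.get_image('top')
f=lambda p,a,b,c,d:cv2.resize(p['frame'][a:b,c:d],(390,390))
cv2.imwrite('pics/g1.png',np.hstack([f(p,110,260,200,350),f(q,130,280,200,350)])[:,:,::-1])"
```

```text
t 9.25 p [ 0.5564 -0.1039  0.1395] psi 83.98 tilt [-0.0003  0.0006] F [-0.39  0.19 -5.31] w 43.0 g 25.0 j [ 0.33  0.45 -0.33  1.8   0.18  0.91 -0.18]
delta cm [-0.17  0.04 10.35] rotvec [-0.0004 -0.0006  0.0032]
```

View pics/g1.png

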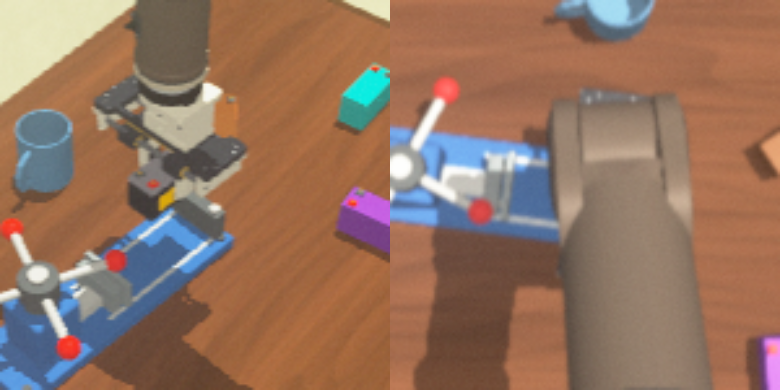

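Emit:
carry_out(
  claw=[3.8, 3.8, 3.8, 3.8, 3.8, 3.8, 3.8, 3.8, 3.8],
  delta_pos=[
    [0, 0.04, 0.8],
    [0, 0, 1.6],
    [0, 0, 2],
    [0, 0, 2],
    [0, 0, 1.5],
    [0, 0, 1],
    [0, 0, 0.5],
    [0, 0, 0.2],
    [0, 0, 0],
  ],
  angular=[
    [0, 0, 0.003],
    [0, 0, 0],
    [0, 0, 0],
    [0, 0, 0],
    [0, 0, 0],
    [0, 0, 0],
    [0, 0, 0],
    [0, 0, 0],
    [0, 0, 0],
  ],
)

```text
clock: 10.25
position: [0.5571, -0.1058, 0.0439]
ee_rot: [2.341, 2.094, 0.0]
force: [0.9, -0.0, -6.3]
width: 0.467
gripper_force: 25.0
```

Emit:
carry_out(
  claw=[3.8, 3.8, 3.8, 3.8, 3.8],
  delta_pos=[
    [0, 0, 0.2],
    [0, 0, 0.15],
    [0, 0, 0.1],
    [0, 0, 0.1],
    [0, 0, 0],
  ],
  angular=[
    [0, 0, 0],
    [0, 0, 0],
    [0, 0, 0],
    [0, 0, 0],
    [0, 0, 0],
  ],
)

```text
clock: 10.75
position: [0.5569, -0.1056, 0.0382]
ee_rot: [2.341, 2.095, -0.0]
force: [-0.3, -0.2, -5.5]
width: 0.471
gripper_force: 25.0
```

Emit:
carry_out(
  claw=[3.8, 3.8, 3.8, 3.8],
  delta_pos=[
    [0, 0, 0.1],
    [0, 0, 0.1],
    [0, 0, 0],
    [0, 0, 0],
  ],
  angular=[
    [0, 0, 0],
    [0, 0, 0],
    [0, 0, 0],
    [0, 0, 0],
  ],
)

```text
clock: 11.15
position: [0.5569, -0.1056, 0.0362]
ee_rot: [-2.341, -2.095, 0.0]
force: [-0.7, 0.9, -5.5]
width: 0.462
gripper_force: 25.0
```

Emit:
carry_out(
  claw=[3.8, 3.8, 3.8, 3.8],
  delta_pos=[
    [0, 0, 0.1],
    [0, 0, 0.05],
    [0, 0, 0],
    [0, 0, 0],
  ],
  angular=[
    [0, 0, 0],
    [0, 0, 0],
    [0, 0, 0],
    [0, 0, 0],
  ],
)

```text
clock: 11.55
position: [0.5569, -0.1057, 0.0348]
ee_rot: [2.341, 2.095, -0.0]
force: [-0.3, -0.5, -4.8]
width: 0.47
gripper_force: 25.0
```

Emit:
carry_out(
  claw=[3.8, 3.8, 3.8],
  delta_pos=[
    [0, 0, 0.05],
    [0, 0, 0.05],
    [0, 0, 0],
  ],
  angular=[
    [0, 0, 0],
    [0, 0, 0],
    [0, 0, 0],
  ],
)

```text
clock: 11.85
position: [0.5569, -0.1056, 0.0348]
ee_rot: [2.341, 2.094, -0.0]
force: [-5.2, 1.2, 8.3]
width: 0.466
gripper_force: 25.0
```

Emit:
carry_out(
  claw=[3.8, 3.8],
  delta_pos=[
    [0, 0, 0.05],
    [0, 0, 0],
  ],
  angular=[
    [0, 0, 0],
    [0, 0, 0],
  ],
)

```text
clock: 12.05
position: [0.5569, -0.1057, 0.0347]
ee_rot: [2.341, 2.094, -0.0]
force: [-6.5, 0.3, 16.0]
width: 0.471
gripper_force: 25.0
```

Emit:
carry_out(
  claw=[3.8, 3.8, 4.6, 6, 7.5, 8, 8, 8, 8],
  delta_pos=[
    [0, 0, -0.1],
    [0, 0, 0],
    [0, 0, 0],
    [0, 0, 0],
    [0, 0, 0],
    [0, 0, 0],
    [0, 0, 0],
    [0, 0, 0],
    [0, 0, 0],
  ],
  angular=[
    [0, 0, 0],
    [0, 0, 0],
    [0, 0, 0],
    [0, 0, 0],
    [0, 0, 0],
    [0, 0, 0],
    [0, 0, 0],
    [0, 0, 0],
    [0, 0, 0],
  ],
)

```text
clock: 12.95
position: [0.5569, -0.1056, 0.0342]
ee_rot: [2.341, 2.095, -0.0]
force: [0.1, -0.6, 0.6]
width: 0.867
gripper_force: 0.0
```

Emit:
carry_out(
  claw=[8, 8, 8, 8, 8, 6, 3, 0, 0, 0, 0],
  delta_pos=[
    [0, 0, -0.5],
    [0, 0, -1.5],
    [0, 0, -3],
    [0, 0, -4],
    [0, 0, -4],
    [0, 0, -3],
    [0, 0, -1.5],
    [0, 0, -0.5],
    [0, 0, 0],
    [0, 0, 0],
    [0, 0, 0],
  ],
  angular=[
    [0, 0, 0],
    [0, 0, 0],
    [0, 0, 0],
    [0, 0, 0],
    [0, 0, 0],
    [0, 0, 0],
    [0, 0, 0],
    [0, 0, 0],
    [0, 0, 0],
    [0, 0, 0],
    [0, 0, 0],
  ],
)

```text
clock: 14.05
position: [0.5561, -0.1056, 0.2129]
ee_rot: [-2.34, -2.094, 0.002]
force: [-0.2, 0.7, 0.1]
width: 0.399
gripper_force: 0.0
```

```bash
python3 -c "
from h import *
st()
p=arm.get_image('side')
cv2.imwrite('pics/g2.png',cv2.resize(p['frame'][130:280,170:340],None,fx=4,fy=4,interpolation=cv2.INTER_CUBIC)[:,:,::-1])"
```

```text
t 14.05 p [ 0.5561 -0.1056  0.2129] psi 83.64 tilt [-0.0022  0.0003] F [-0.2   0.7   0.14] w 36.6 g 0.0 j [ 0.35  0.38 -0.34  1.71  0.14  1.07 -0.15]
```

View pics/g2.png

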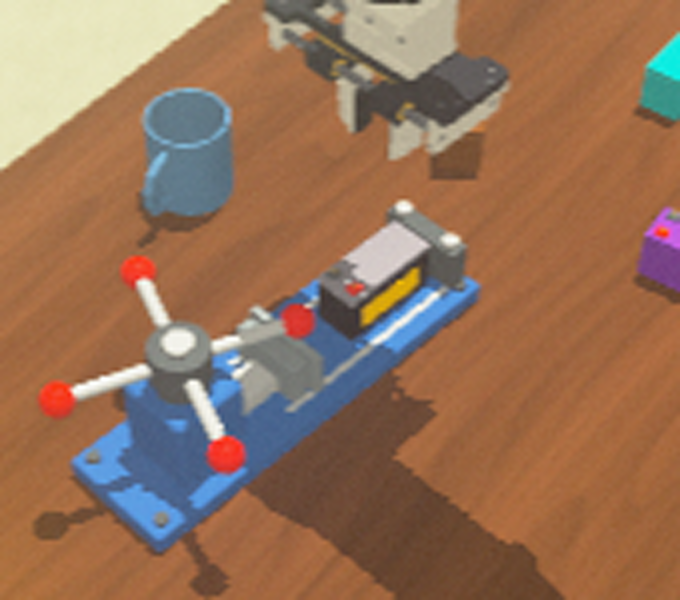

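Emit:
carry_out(
  claw=[0, 0, 0, 0, 0, 0, 0, 0, 0, 0, 0, 0],
  delta_pos=[
    [1.2, -0.02, 0],
    [2.4, -0.05, 0],
    [2.8, -0.06, 0],
    [2.8, -0.06, 0],
    [2.8, -0.06, 0],
    [2.8, -0.06, 0],
    [2.8, -0.06, 0],
    [2.8, -0.06, 0],
    [2.8, -0.06, 0],
    [2.6, -0.05, 0],
    [1.8, -0.03, 0],
    [0.85, 0, 0],
  ],
  angular=[
    [0, 0, 0],
    [0, 0, 0],
    [0, 0, 0],
    [0, 0, 0],
    [0, 0, 0],
    [0, 0, 0],
    [0, 0, 0],
    [0, 0, 0],
    [0, 0, 0],
    [0, 0, 0],
    [0, 0, 0],
    [0, 0, 0],
  ],
)

```text
clock: 15.3
position: [0.5822, 0.1805, 0.2139]
ee_rot: [-2.338, -2.097, -0.0]
force: [-0.3, -0.2, -0.1]
width: 0.004
gripper_force: 0.0
```

Emit:
carry_out(
  claw=[0, 0, 0, 0, 0, 0, 0, 0, 0, 0, 0],
  delta_pos=[
    [0, 0, 0],
    [0, 0, 0],
    [0, 0, 0],
    [0, 0, 0],
    [0, 0, 0],
    [0, 0, 0],
    [0, 0, 0],
    [0, 0, 0],
    [0, 0, 0],
    [0, 0, 0],
    [0, 0, 0],
  ],
  angular=[
    [0, 0, -0.121],
    [0, 0, -0.121],
    [0, 0, -0.121],
    [0, 0, -0.121],
    [0, 0, -0.121],
    [0, 0, -0.121],
    [0, 0, -0.121],
    [0, 0, -0.121],
    [0, 0, -0.121],
    [0, 0, 0],
    [0, 0, 0],
  ],
)

```text
clock: 16.4
position: [0.5829, 0.177, 0.214]
ee_rot: [-0.925, -3.002, 0.001]
force: [-0.5, 0.4, 0.1]
width: 0.008
gripper_force: 0.0
```

```bash
python3 -c "
from h import *
to([.5819,.1778,.114],146)"
```

```text
t 16.4 p [0.5829 0.177  0.214 ] psi 145.77 tilt [-0.0003 -0.0003] F [-0.53  0.36  0.11] w 0.7 g 0.0 j [ 0.06  0.5  -0.65  1.59  0.33  1.16  0.31]
delta cm [ 0.12  0.01 10.  ] rotvec [-0.0004 -0.     -0.004 ]
```

Emit:
carry_out(
  claw=[0, 0, 0, 0, 0, 0, 0],
  delta_pos=[
    [0.12, 0, 1.5],
    [0, 0, 2.5],
    [0, 0, 2.5],
    [0, 0, 1.8],
    [0, 0, 1],
    [0, 0, 0.7],
    [0, 0, 0],
  ],
  angular=[
    [0, 0, 0],
    [0, 0, 0],
    [0, 0, 0],
    [0, 0, 0],
    [0, 0, 0],
    [0, 0, 0],
    [0, 0, 0],
  ],
)

```text
clock: 17.1
position: [0.5816, 0.1783, 0.1138]
ee_rot: [-0.919, -3.004, 0.001]
force: [0.0, -0.8, -0.2]
width: 0.007
gripper_force: 0.0
```

Emit:
carry_out(
  claw=[0, 0, 0, 0],
  delta_pos=[
    [-0.4, 0, 0],
    [-0.4, 0, 0],
    [-0.2, 0, 0],
    [0, 0, 0],
  ],
  angular=[
    [0, 0, 0],
    [0, 0, 0],
    [0, 0, 0],
    [0, 0, 0],
  ],
)

```text
clock: 17.5
position: [0.5906, 0.1726, 0.1146]
ee_rot: [0.919, 3.004, 0.001]
force: [-0.9, 0.2, 0.1]
width: 0.006
gripper_force: 0.0
```

```bash
cat >> h.py <<'E'
hub=np.array([.5815,.1125])
def arc(deg):
    o,M=st(); r=np.r_[o["position"][:2]-hub,0]; a=np.radians(deg)
    d=M.T@(R.from_euler("z",-a).apply(r)-r)*100
    print("row",np.round(d,3),"turn",round(a,4),"r",np.linalg.norm(r),"ang",np.degrees(np.arctan2(r[1],r[0])),"Ftool",np.round(M.T@o["force"],2),"tau",np.round(o["ft_torque"],2))
E
python3 -c "
from h import *
arc(4)"
```

```text
t 17.5 p [0.5906 0.1726 0.1146] psi 145.99 tilt [0.0007 0.0002] F [-0.88  0.19  0.07] w 0.5 g 0.0 j [ 0.03  0.61 -0.61  1.69  0.41  0.98  0.26]
row [-0.389  0.168  0.   ] turn 0.0698 r 0.06078611916158103 ang 81.36671674770736 Ftool [ 0.84 -0.34 -0.07] tau [ 0.08 -0.15 -0.01]
```

Emit:
carry_out(
  claw=[0, 0, 0, 0, 0, 0, 0, 0, 0, 0],
  delta_pos=[
    [-0.39, 0.168, 0],
    [-0.39, 0.168, 0],
    [-0.39, 0.168, 0],
    [-0.39, 0.168, 0],
    [-0.39, 0.168, 0],
    [-0.39, 0.168, 0],
    [-0.39, 0.168, 0],
    [-0.39, 0.168, 0],
    [-0.39, 0.168, 0],
    [-0.39, 0.168, 0],
  ],
  angular=[
    [0, 0, 0.07],
    [0, 0, 0.07],
    [0, 0, 0.07],
    [0, 0, 0.07],
    [0, 0, 0.07],
    [0, 0, 0.07],
    [0, 0, 0.07],
    [0, 0, 0.07],
    [0, 0, 0.07],
    [0, 0, 0.07],
  ],
)

```text
clock: 18.5
position: [0.6252, 0.1548, 0.1144]
ee_rot: [-1.892, -2.505, -0.001]
force: [-5.0, 3.8, 2.8]
width: 0.004
gripper_force: 2.9
```

```bash
python3 -c "
from h import *
arc(4)"
```

```text
t 18.5 p [0.6252 0.1548 0.1144] psi 105.87 tilt [-0.0018  0.0019] F [-4.97  3.78  2.81] w 0.4 g 2.9 j [-0.05  0.61 -0.43  1.62  0.29  0.98 -0.29]
row [-0.381  0.188 -0.001] turn 0.0698 r 0.060855138218893205 ang 44.06202547768162 Ftool [ 5.   -3.75 -2.8 ] tau [0.81 0.81 0.04]
```

Emit:
carry_out(
  claw=[0, 0, 0, 0, 0, 0, 0, 0, 0, 0, 0],
  delta_pos=[
    [-0.37, -0.232, 0],
    [-0.363, 0.168, 0],
    [-0.363, 0.168, 0],
    [-0.363, 0.168, 0],
    [-0.363, 0.168, 0],
    [-0.363, 0.168, 0],
    [-0.363, 0.168, 0],
    [-0.363, 0.168, 0],
    [-0.363, 0.168, 0],
    [-0.363, 0.168, 0],
    [-0.363, 0.168, 0],
  ],
  angular=[
    [0, 0, 0.07],
    [0, 0, 0.07],
    [0, 0, 0.07],
    [0, 0, 0.07],
    [0, 0, 0.07],
    [0, 0, 0.07],
    [0, 0, 0.07],
    [0, 0, 0.07],
    [0, 0, 0.07],
    [0, 0, 0.07],
    [0, 0, 0.07],
  ],
)

```text
clock: 19.6
position: [0.6396, 0.1139, 0.1151]
ee_rot: [-2.696, -1.611, -0.008]
force: [5.7, 4.0, -2.3]
width: 0.005
gripper_force: 3.0
```

```bash
python3 -c "
from h import *
arc(4)"
```

```text
t 19.6 p [0.6396 0.1139 0.1151] psi 61.74 tilt [0.004  0.0033] F [ 5.72  3.97 -2.32] w 0.5 g 3.0 j [-0.11  0.59 -0.23  1.62  0.15  0.95 -0.88]
row [-0.359  0.188 -0.001] turn 0.0698 r 0.05810337511584523 ang 1.395387133149928 Ftool [6.19 3.15 2.36] tau [ 1.04 -1.17  0.17]
```

Emit:
carry_out(
  claw=[0, 0, 0, 0, 0, 0, 0, 0],
  delta_pos=[
    [-0.363, 0.17, 0],
    [-0.363, 0.17, 0],
    [-0.363, 0.17, 0],
    [-0.363, 0.17, 0],
    [-0.363, 0.17, 0],
    [-0.363, 0.17, 0],
    [-0.363, 0.17, 0],
    [0, 0, 0],
  ],
  angular=[
    [0, 0, 0.07],
    [0, 0, 0.07],
    [0, 0, 0.07],
    [0, 0, 0.07],
    [0, 0, 0.07],
    [0, 0, 0.07],
    [0, 0, 0.07],
    [0, 0, 0],
  ],
)

```text
clock: 20.4
position: [0.6325, 0.0852, 0.1151]
ee_rot: [3.007, 0.908, 0.007]
force: [4.0, 0.7, -0.2]
width: 0.003
gripper_force: 1.9
```

```bash
python3 -c "
from h import *
arc(4)
p=arm.get_image('side')
cv2.imwrite('pics/g3.png',cv2.resize(p['frame'][130:280,170:340],None,fx=4,fy=4,interpolation=cv2.INTER_CUBIC)[:,:,::-1])"
```

```text
t 20.4 p [0.6325 0.0852 0.1151] psi 33.59 tilt [0.0041 0.0012] F [ 3.97  0.73 -0.23] w 0.3 g 1.9 j [-0.15  0.56 -0.1   1.66  0.07  0.92 -1.26]
row [-0.362  0.179 -0.001] turn 0.0698 r 0.0577912057875391 ang -28.140230142099572 Ftool [3.7  1.59 0.25] tau [ 0.15 -1.03  0.07]
```

View pics/g3.png

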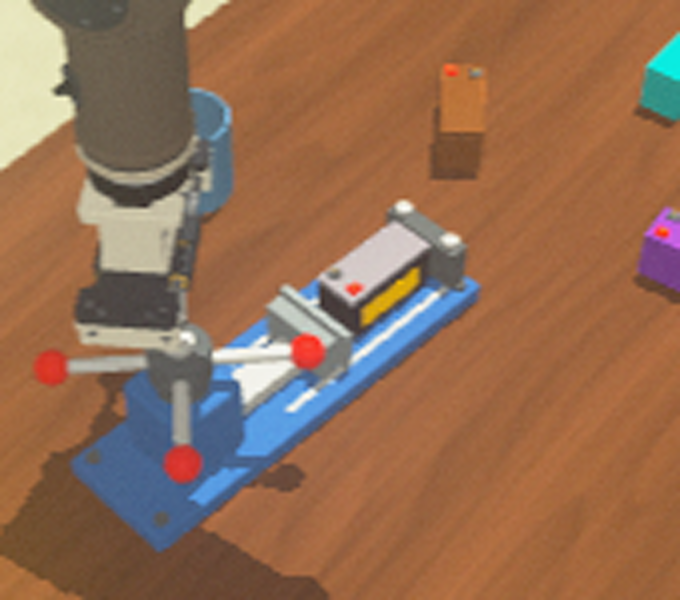

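Emit:
carry_out(
  claw=[0, 0, 0, 0, 0, 0, 0, 0],
  delta_pos=[
    [0.5, 0, 0],
    [0.5, 0, 0],
    [0, 0, -1],
    [0, 0, -2],
    [0, 0, -2],
    [0, 0, -1],
    [0, 0, 0],
    [0, 0, 0],
  ],
  angular=[
    [0, 0, 0],
    [0, 0, 0],
    [0, 0, 0],
    [0, 0, 0],
    [0, 0, 0],
    [0, 0, 0],
    [0, 0, 0],
    [0, 0, 0],
  ],
)

```text
clock: 21.25
position: [0.6386, 0.0901, 0.1738]
ee_rot: [3.006, 0.911, -0.001]
force: [0.5, -0.1, -0.4]
width: 0.002
gripper_force: 0.0
```

```bash
python3 -c "
from h import *
p=arm.get_image('side')
h=cv2.cvtColor(p['frame'],cv2.COLOR_RGB2HSV)
m=(((h[...,0]<6)|(h[...,0]>174))&(h[...,1]>180)&(h[...,2]>120)).astype(np.uint8)
n,_,s,c=cv2.connectedComponentsWithStats(m)
A=[]
for i in range(1,n):
    w=onz(p,c[i]/[512,384],.127)[:2]-hub; L=np.linalg.norm(w)
    if s[i,4]>15 and L<.13: a=np.degrees(np.arctan2(*w[::-1]));A.append(a);print(a,L,s[i,4])
f=np.mean([x%90 if abs(x%90-A[0]%90)<30 else x%90+90*np.sign(A[0]%90-x%90) for x in A]); print('phi',f)
a=np.radians(f);e=np.array([np.cos(a),np.sin(a)]);t=np.array([-e[1],e[0]])
to([*(hub+.056*e+.028*t),.1745],f+84)
"
```

```text
-47.10336038229368 0.10044934717489441 32
-137.11532486075188 0.0978357022210458 48
43.97885990697532 0.10007489771535802 53
133.23796213619667 0.0992356324651304 51
phi 43.249534200031604
t 21.3 p [0.6383 0.0901 0.1733] psi 33.73 tilt [-0.0014 -0.0004] F [-0.39 -0.5  -0.47] w 0.5 g 0.0 j [-0.16  0.52 -0.1   1.58  0.06  1.05 -1.26]
delta cm [ 1.58 -8.71 -0.12] rotvec [-1.5000e-03  7.0000e-04 -1.6322e+00]
```

Emit:
carry_out(
  claw=[0, 0, 0, 0, 0, 0],
  delta_pos=[
    [0.2, -1, -0.2],
    [0.38, -2.1, 0],
    [0.4, -2.3, 0],
    [0.4, -2.2, 0],
    [0.2, -1.11, 0],
    [0, 0, 0],
  ],
  angular=[
    [0, 0, 0],
    [0, 0, 0],
    [0, 0, 0],
    [0, 0, 0],
    [0, 0, 0],
    [0, 0, 0],
  ],
)

```text
clock: 21.9
position: [0.6025, 0.1739, 0.1759]
ee_rot: [-3.004, -0.916, 0.001]
force: [1.2, -0.4, 1.1]
width: 0.01
gripper_force: 0.0
```

Emit:
carry_out(
  claw=[0, 0, 0, 0, 0, 0, 0, 0, 0, 0, 0, 0, 0, 0, 0, 0],
  delta_pos=[
    [0, 0, 0],
    [0, 0, 0],
    [0, 0, 0],
    [0, 0, 0],
    [0, 0, 0],
    [0, 0, 0],
    [0, 0, 0],
    [0, 0, 0],
    [0, 0, 0],
    [0, 0, 0],
    [0, 0, 0],
    [0, 0, 0],
    [0, 0, 0],
    [0, 0, 0],
    [0, 0, 0],
    [0, 0, 0],
  ],
  angular=[
    [0, 0, -0.116],
    [0, 0, -0.116],
    [0, 0, -0.116],
    [0, 0, -0.116],
    [0, 0, -0.116],
    [0, 0, -0.116],
    [0, 0, -0.116],
    [0, 0, -0.116],
    [0, 0, -0.116],
    [0, 0, -0.116],
    [0, 0, -0.116],
    [0, 0, -0.116],
    [0, 0, -0.116],
    [0, 0, -0.116],
    [0, 0, 0],
    [0, 0, 0],
  ],
)

```text
clock: 23.5
position: [0.6041, 0.1702, 0.1759]
ee_rot: [-1.414, -2.805, 0.001]
force: [-0.1, -0.2, -0.1]
width: 0.006
gripper_force: 0.0
```

```bash
python3 -c "
from h import *
a=np.radians(43.2);e=np.array([np.cos(a),np.sin(a)]);t=np.array([-e[1],e[0]])
to([*(hub+.056*e+.028*t),.1145],43.2+84)
"
```

```text
t 23.5 p [0.6041 0.1702 0.1759] psi 126.5 tilt [-0.0003 -0.0005] F [-0.12 -0.24 -0.14] w 0.5 g 0.0 j [-0.02  0.54 -0.5   1.6   0.28  1.08  0.03]
delta cm [ 0.14 -0.01  6.14] rotvec [-0.0005  0.0002 -0.0122]
```

Descend, approach the spoke, then drive the first ~30° of this stroke.

Emit:
carry_out(
  claw=[0, 0, 0, 0, 0, 0, 0, 0, 0],
  delta_pos=[
    [0.14, 0, 1],
    [0, 0, 2],
    [0, 0, 2],
    [0, 0, 1.1],
    [0, 0, 0],
    [-0.4, 0, 0],
    [-0.3, 0, 0],
    [-0.2, 0, 0],
    [0, 0, 0],
  ],
  angular=[
    [0, 0, -0.01],
    [0, 0, 0],
    [0, 0, 0],
    [0, 0, 0],
    [0, 0, 0],
    [0, 0, 0],
    [0, 0, 0],
    [0, 0, 0],
    [0, 0, 0],
  ],
)

```text
clock: 24.4
position: [0.609, 0.1653, 0.1159]
ee_rot: [1.394, 2.815, 0.001]
force: [-0.7, -0.3, -0.9]
width: 0.007
gripper_force: 0.0
```

```bash
python3 -c "
from h import *
arc(4);arc(2)
"
```

```text
t 24.4 p [0.609  0.1653 0.1159] psi 127.32 tilt [0.0011 0.0004] F [-0.7  -0.25 -0.86] w 0.6 g 0.0 j [-0.03  0.6  -0.49  1.65  0.33  0.97  0.02]
row [-0.382  0.164  0.   ] turn 0.0698 r 0.059525417082956104 ang 62.53206731032757 Ftool [ 0.22 -0.71  0.86] tau [ 0.06 -0.08 -0.04]
t 24.4 p [0.609  0.1653 0.1159] psi 127.32 tilt [0.0011 0.0004] F [-0.7  -0.25 -0.86] w 0.6 g 0.0 j [-0.03  0.6  -0.49  1.65  0.33  0.97  0.02]
row [-0.189  0.085  0.   ] turn 0.0349 r 0.059525417082956104 ang 62.53206731032757 Ftool [ 0.22 -0.71  0.86] tau [ 0.06 -0.08 -0.04]
```

Emit:
carry_out(
  claw=[0, 0, 0, 0, 0, 0, 0, 0, 0, 0, 0],
  delta_pos=[
    [-0.365, 0.164, 0],
    [-0.365, 0.164, 0],
    [-0.365, 0.164, 0],
    [-0.365, 0.164, 0],
    [-0.365, 0.164, 0],
    [-0.365, 0.164, 0],
    [-0.365, 0.164, 0],
    [-0.365, 0.164, 0],
    [-0.365, 0.164, 0],
    [-0.365, 0.164, 0],
    [-0.365, 0.164, 0],
  ],
  angular=[
    [0, 0, 0.07],
    [0, 0, 0.07],
    [0, 0, 0.07],
    [0, 0, 0.07],
    [0, 0, 0.07],
    [0, 0, 0.07],
    [0, 0, 0.07],
    [0, 0, 0.07],
    [0, 0, 0.07],
    [0, 0, 0.07],
    [0, 0, 0.07],
  ],
)

```text
clock: 25.5
position: [0.6368, 0.136, 0.1159]
ee_rot: [-2.348, -2.084, -0.004]
force: [-0.6, 5.5, 0.3]
width: 0.008
gripper_force: 2.9
```

```bash
python3 -c "
from h import *
arc(2)
"
```

```text
t 25.5 p [0.6368 0.136  0.1159] psi 83.19 tilt [0.0008 0.0032] F [-0.55  5.52  0.35] w 0.7 g 2.9 j [-0.1   0.6  -0.29  1.61  0.19  0.96 -0.57]
row [-0.184  0.101 -0.001] turn 0.0349 r 0.060056941280504615 ang 23.049548195212807 Ftool [ 5.42 -1.2  -0.33] tau [ 1.29 -0.04 -0.  ]
```

Emit:
carry_out(
  claw=[0, 0, 0, 0, 0, 0, 0, 0, 0, 0],
  delta_pos=[
    [-0.183, 0.085, 0],
    [-0.183, 0.085, 0],
    [-0.183, 0.085, 0],
    [-0.183, 0.085, 0],
    [-0.183, 0.085, 0],
    [-0.183, 0.085, 0],
    [-0.183, 0.085, 0],
    [-0.183, 0.085, 0],
    [-0.183, 0.085, 0],
    [-0.183, 0.085, 0],
  ],
  angular=[
    [0, 0, 0.035],
    [0, 0, 0.035],
    [0, 0, 0.035],
    [0, 0, 0.035],
    [0, 0, 0.035],
    [0, 0, 0.035],
    [0, 0, 0.035],
    [0, 0, 0.035],
    [0, 0, 0.035],
    [0, 0, 0.035],
  ],
)

```text
clock: 26.5
position: [0.6412, 0.1158, 0.116]
ee_rot: [-2.675, -1.646, -0.007]
force: [3.8, 6.4, -2.1]
width: 0.003
gripper_force: 2.8
```

```bash
python3 -c "
from h import *
arc(2)
p=arm.get_image('side')
cv2.imwrite('pics/g4.png',cv2.resize(p['frame'][130:280,170:340],None,fx=4,fy=4,interpolation=cv2.INTER_CUBIC)[:,:,::-1])"
```

```text
t 26.5 p [0.6412 0.1158 0.116 ] psi 63.19 tilt [0.0032 0.0031] F [ 3.82  6.44 -2.07] w 0.3 g 2.8 j [-0.13  0.59 -0.2   1.62  0.13  0.95 -0.84]
row [-0.183  0.101 -0.001] turn 0.0349 r 0.05982800164095446 ang 3.204139157586327 Ftool [7.46 0.5  2.1 ] tau [ 1.11 -0.89  0.11]
```

View pics/g4.png

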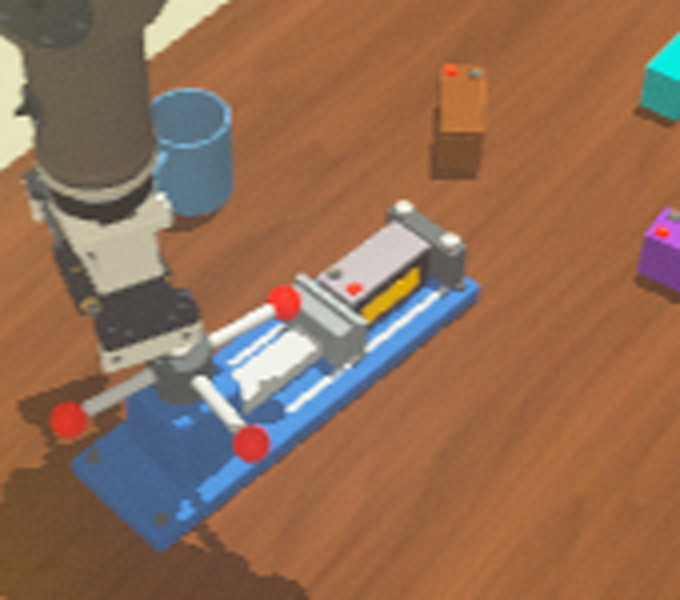

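Emit:
carry_out(
  claw=[0, 0, 0, 0],
  delta_pos=[
    [-0.183, 0.085, 0],
    [-0.183, 0.085, 0],
    [-0.183, 0.085, 0],
    [-0.183, 0.085, 0],
  ],
  angular=[
    [0, 0, 0.035],
    [0, 0, 0.035],
    [0, 0, 0.035],
    [0, 0, 0.035],
  ],
)

```text
clock: 26.95
position: [0.6411, 0.1079, 0.1162]
ee_rot: [-2.784, -1.454, -0.008]
force: [5.8, 5.5, -1.8]
width: 0.001
gripper_force: 3.2
```

```bash
python3 -c "
from h import *
arc(2)"
```

```text
t 26.95 p [0.6411 0.1079 0.1162] psi 55.18 tilt [0.0042 0.0032] F [ 5.81  5.5  -1.83] w 0.1 g 3.2 j [-0.14  0.58 -0.16  1.62  0.11  0.94 -0.95]
row [-0.182  0.102 -0.001] turn 0.0349 r 0.059741617354689754 ang -4.450454418537758 Ftool [7.82 1.63 1.87] tau [ 1.11 -1.27  0.13]
```

Emit:
carry_out(
  claw=[0, 0, 0],
  delta_pos=[
    [-0.183, 0.085, 0],
    [-0.183, 0.085, 0],
    [0, 0, 0],
  ],
  angular=[
    [0, 0, 0.035],
    [0, 0, 0.035],
    [0, 0, 0],
  ],
)

```text
clock: 27.25
position: [0.6404, 0.1033, 0.1162]
ee_rot: [-2.833, -1.356, -0.008]
force: [5.7, 4.1, -1.2]
width: 0.004
gripper_force: 2.7
```

```bash
python3 -c "
from h import *
arc(1)"
```

```text
t 27.25 p [0.6404 0.1033 0.1162] psi 51.14 tilt [0.0043 0.0026] F [ 5.65  4.07 -1.15] w 0.4 g 2.7 j [-0.15  0.58 -0.14  1.63  0.09  0.94 -1.  ]
row [-0.091  0.051 -0.   ] turn 0.0175 r 0.05959083377513672 ang -8.886840547154668 Ftool [6.71 1.85 1.18] tau [ 0.81 -1.11  0.14]
```

Emit:
carry_out(
  claw=[0, 0, 0, 0, 0],
  delta_pos=[
    [-0.091, 0.043, 0],
    [-0.091, 0.043, 0],
    [-0.091, 0.043, 0],
    [-0.091, 0.043, 0],
    [0, 0, 0],
  ],
  angular=[
    [0, 0, 0.0175],
    [0, 0, 0.0175],
    [0, 0, 0.0175],
    [0, 0, 0.0175],
    [0, 0, 0],
  ],
)

```text
clock: 27.75
position: [0.6396, 0.0994, 0.1163]
ee_rot: [-2.879, -1.257, -0.008]
force: [5.9, 4.0, -1.8]
width: 0.005
gripper_force: 2.9
```

Emit:
carry_out(
  claw=[0, 0, 0, 0, 0],
  delta_pos=[
    [-0.091, 0.043, 0],
    [-0.091, 0.043, 0],
    [-0.091, 0.043, 0],
    [-0.091, 0.043, 0],
    [0, 0, 0],
  ],
  angular=[
    [0, 0, 0.0175],
    [0, 0, 0.0175],
    [0, 0, 0.0175],
    [0, 0, 0.0175],
    [0, 0, 0],
  ],
)

```text
clock: 28.25
position: [0.6384, 0.0954, 0.1164]
ee_rot: [-2.921, -1.155, -0.009]
force: [5.1, 3.6, -2.5]
width: 0.008
gripper_force: 2.9
```

```bash
python3 -c "
from h import *
arc(1)"
```

```text
t 28.25 p [0.6384 0.0954 0.1164] psi 43.15 tilt [0.0051 0.0024] F [ 5.08  3.6  -2.51] w 0.7 g 2.9 j [-0.16  0.57 -0.11  1.64  0.07  0.93 -1.11]
row [-0.09   0.051 -0.   ] turn 0.0175 r 0.05944625220648252 ang -16.679056003486483 Ftool [6.16 0.84 2.54] tau [ 0.75 -1.33  0.09]
```

Emit:
carry_out(
  claw=[0, 0, 0, 0],
  delta_pos=[
    [-0.091, 0.043, 0],
    [-0.091, 0.043, 0],
    [-0.091, 0.043, 0],
    [0, 0, 0],
  ],
  angular=[
    [0, 0, 0.0175],
    [0, 0, 0.0175],
    [0, 0, 0.0175],
    [0, 0, 0],
  ],
)

```text
clock: 28.65
position: [0.6374, 0.0925, 0.1164]
ee_rot: [-2.951, -1.078, -0.009]
force: [6.5, 3.0, -1.6]
width: 0.002
gripper_force: 2.9
```

```bash
python3 -c "
from h import *
arc(1)"
```

```text
t 28.65 p [0.6374 0.0925 0.1164] psi 40.13 tilt [0.0052 0.0022] F [ 6.47  2.95 -1.65] w 0.2 g 2.9 j [-0.16  0.57 -0.09  1.65  0.06  0.93 -1.15]
row [-0.09   0.051 -0.   ] turn 0.0175 r 0.05938048045388846 ang -19.722319775257063 Ftool [6.84 1.91 1.69] tau [ 0.7  -1.36  0.11]
```

Emit:
carry_out(
  claw=[0, 0, 0, 0],
  delta_pos=[
    [-0.091, 0.043, 0],
    [-0.091, 0.043, 0],
    [-0.091, 0.043, 0],
    [0, 0, 0],
  ],
  angular=[
    [0, 0, 0.0175],
    [0, 0, 0.0175],
    [0, 0, 0.0175],
    [0, 0, 0],
  ],
)

```text
clock: 29.05
position: [0.6362, 0.0895, 0.1164]
ee_rot: [-2.978, -1.0, -0.009]
force: [7.5, 2.3, -2.8]
width: 0.006
gripper_force: 3.0
```

```bash
python3 -c "
from h import *
arc(1)"
```

```text
t 29.05 p [0.6362 0.0895 0.1164] psi 37.12 tilt [0.0054 0.0019] F [ 7.5   2.26 -2.8 ] w 0.5 g 3.0 j [-0.17  0.56 -0.08  1.65  0.05  0.92 -1.19]
row [-0.09   0.051 -0.   ] turn 0.0175 r 0.059352506134008866 ang -22.78074593243384 Ftool [7.33 2.71 2.85] tau [ 0.55 -1.55  0.1 ]
```

Emit:
carry_out(
  claw=[0, 0, 0],
  delta_pos=[
    [-0.091, 0.043, 0],
    [-0.091, 0.043, 0],
    [0, 0, 0],
  ],
  angular=[
    [0, 0, 0.0175],
    [0, 0, 0.0175],
    [0, 0, 0],
  ],
)

```text
clock: 29.35
position: [0.6354, 0.0877, 0.1165]
ee_rot: [-2.995, -0.948, -0.009]
force: [7.5, 2.3, -2.5]
width: 0.008
gripper_force: 3.0
```

```bash
python3 -c "
from h import *
arc(1)"
```

```text
t 29.35 p [0.6354 0.0877 0.1165] psi 35.11 tilt [0.0056 0.0019] F [ 7.46  2.25 -2.53] w 0.7 g 3.0 j [-0.17  0.56 -0.07  1.65  0.05  0.92 -1.22]
row [-0.09   0.051 -0.   ] turn 0.0175 r 0.059305515880178676 ang -24.764440134364083 Ftool [7.38 2.44 2.58] tau [ 0.56 -1.59  0.15]
```

Emit:
carry_out(
  claw=[0, 0, 0],
  delta_pos=[
    [-0.091, 0.043, 0],
    [-0.091, 0.043, 0],
    [0, 0, 0],
  ],
  angular=[
    [0, 0, 0.0175],
    [0, 0, 0.0175],
    [0, 0, 0],
  ],
)

```text
clock: 29.65
position: [0.6347, 0.0861, 0.1165]
ee_rot: [-3.011, -0.895, -0.01]
force: [7.3, 3.2, -2.6]
width: 0.006
gripper_force: 3.5
```

```bash
python3 -c "
from h import *
arc(1)"
```

```text
t 29.65 p [0.6347 0.0861 0.1165] psi 33.11 tilt [0.0063 0.0021] F [ 7.33  3.16 -2.61] w 0.5 g 3.5 j [-0.18  0.56 -0.06  1.66  0.04  0.92 -1.25]
row [-0.09   0.052 -0.   ] turn 0.0175 r 0.059365004785539126 ang -26.39931326408339 Ftool [7.85 1.36 2.66] tau [ 0.61 -1.77  0.14]
```

Emit:
carry_out(
  claw=[0, 0, 0],
  delta_pos=[
    [-0.091, 0.043, 0],
    [-0.091, 0.043, 0],
    [0, 0, 0],
  ],
  angular=[
    [0, 0, 0.0175],
    [0, 0, 0.0175],
    [0, 0, 0],
  ],
)

```text
clock: 29.95
position: [0.634, 0.0846, 0.1166]
ee_rot: [-3.026, -0.842, -0.012]
force: [9.4, 4.6, -3.1]
width: 0.001
gripper_force: 4.0
```

```bash
python3 -c "
from h import *
arc(1)"
```

```text
t 29.95 p [0.634  0.0846 0.1166] psi 31.12 tilt [0.007  0.0024] F [ 9.36  4.62 -3.12] w 0.1 g 4.0 j [-0.18  0.56 -0.05  1.66  0.03  0.92 -1.27]
row [-0.089  0.052 -0.001] turn 0.0175 r 0.05940901902598593 ang -27.983430510403384 Ftool [10.38  0.87  3.2 ] tau [ 0.74 -2.02  0.17]
```

Emit:
carry_out(
  claw=[0, 0],
  delta_pos=[
    [-0.091, 0.043, 0],
    [0, 0, 0],
  ],
  angular=[
    [0, 0, 0.0175],
    [0, 0, 0],
  ],
)

```text
clock: 30.15
position: [0.6336, 0.084, 0.1167]
ee_rot: [-3.033, -0.816, -0.012]
force: [9.6, 3.3, -3.5]
width: 0.006
gripper_force: 4.3
```

```bash
python3 -c "
from h import *
arc(1)"
```

```text
t 30.15 p [0.6336 0.084  0.1167] psi 30.12 tilt [0.0074 0.0026] F [ 9.59  3.26 -3.5 ] w 0.6 g 4.3 j [-0.18  0.56 -0.05  1.66  0.03  0.92 -1.29]
row [-0.089  0.053 -0.001] turn 0.0175 r 0.059405263486321226 ang -28.72017810620262 Ftool [9.9  1.99 3.58] tau [ 0.78 -2.1   0.16]
```

Emit:
carry_out(
  claw=[0, 0, 0],
  delta_pos=[
    [-0.091, 0.043, 0],
    [-0.091, 0.043, 0],
    [0, 0, 0],
  ],
  angular=[
    [0, 0, 0.0175],
    [0, 0, 0.0175],
    [0, 0, 0],
  ],
)

```text
clock: 30.45
position: [0.6328, 0.0824, 0.1167]
ee_rot: [-3.047, -0.763, -0.013]
force: [11.4, 3.9, -3.6]
width: 0.005
gripper_force: 4.8
```

```bash
python3 -c "
from h import *
arc(1)"
```

```text
t 30.45 p [0.6328 0.0824 0.1167] psi 28.12 tilt [0.0081 0.0028] F [11.35  3.92 -3.56] w 0.5 g 4.8 j [-0.19  0.55 -0.04  1.67  0.03  0.91 -1.31]
row [-0.089  0.053 -0.001] turn 0.0175 r 0.05945569947890242 ang -30.37211118241273 Ftool [11.83  1.89  3.66] tau [ 0.9  -2.41  0.12]
```

Emit:
carry_out(
  claw=[0, 0, 0, 0, 0, 0, 0, 0, 0, 0, 0],
  delta_pos=[
    [0.4, 0, 0],
    [0.6, 0, 0],
    [0.4, 0, 0],
    [0, 0, -1],
    [0, 0, -2],
    [0, 0, -3],
    [0, 0, -3],
    [0, 0, -2],
    [0, 0, -1],
    [0, 0, 0],
    [0, 0, 0],
  ],
  angular=[
    [0, 0, 0],
    [0, 0, 0],
    [0, 0, 0],
    [0, 0, 0],
    [0, 0, 0],
    [0, 0, 0],
    [0, 0, 0],
    [0, 0, 0],
    [0, 0, 0],
    [0, 0, 0],
    [0, 0, 0],
  ],
)

```text
clock: 31.55
position: [0.6408, 0.087, 0.2344]
ee_rot: [3.048, 0.762, -0.002]
force: [-0.4, -0.4, -0.2]
width: 0.005
gripper_force: 0.0
```

```bash
python3 -c "
from h import *
st()
p=arm.get_image('side')
h=cv2.cvtColor(p['frame'],cv2.COLOR_RGB2HSV)
m=(((h[...,0]<6)|(h[...,0]>174))&(h[...,1]>180)&(h[...,2]>120)).astype(np.uint8)
n,_,s,c=cv2.connectedComponentsWithStats(m)
for i in range(1,n):
    w=onz(p,c[i]/[512,384],.127)[:2]-hub; L=np.linalg.norm(w)
    if s[i,4]>15 and L<.13: print(np.degrees(np.arctan2(*w[::-1])),L)
cv2.imwrite('pics/g5.png',cv2.resize(p['frame'][130:280,170:340],None,fx=4,fy=4,interpolation=cv2.INTER_CUBIC)[:,:,::-1])"
```

```text
t 31.55 p [0.6408 0.087  0.2344] psi 28.09 tilt [-0.0013 -0.0003] F [-0.36 -0.43 -0.18] w 0.4 g 0.0 j [-0.2   0.47 -0.03  1.5   0.02  1.18 -1.31]
-48.24561494336168 0.10032711783690522
-139.33732575879228 0.0979902644835649
42.24274140146047 0.09986495847131216
131.25335384564286 0.099536822880777
```

View pics/g5.png

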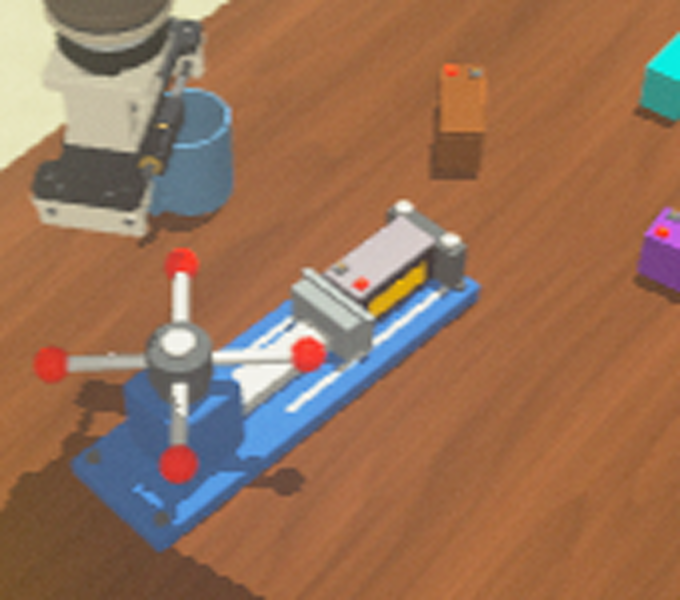

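The side view shows the battery upright, squeezed between the jaw at crop (335,305) and the fence at (430,250). The arm is clear and the mug is unmoved.

```bash
python3 -c "
from h import *
print(arm.sign_off())"
```

```text
the job is handed in; nothing more can be done
None
```

The battery is upright on the bed and clamped against the fence at an estimated 17–27 N at the jaw, the arm is clear and touching nothing, and the job was handed in at about 32 s.

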